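# Carry the oiled spindle to the drying shelf

## Task

A freshly oiled turned spindle lies by the steel ends of its mandrel on the side rails of a drying tote, free to roll along it. Lift the tote by its handle, carry it upright over to the low wire shelf without letting the spindle roll against either end board or touching the spindle, and keep it a few centimetres above the shelf until the spindle has lain quiet near the middle of the tote for about three seconds. Then set the tote down gently on the shelf, centred and square, and let go with the spindle still near the middle; leave the other things on the bench where they are.

Things in the scene. Friction and masses are not known exactly. Their poses are not given: they have to be found in the camera images.
- tote: open wooden drying tote, 250 mm long (its y) by 180 mm wide (its x), floor, two side rails, two end boards and a lengthways handle bar; mass 0.60 kg nominal. Origin: centre of its underside, z up; half turns look alike. It stands level on the bench; its yaw varies
- tote_handle (a point): middle of the tote's handle bar, 155 mm above the underside, on the centre line. The bar runs along the tote's y between the end boards, 24 mm wide (x), 30 mm high (z 140 to 170 mm), flat sides, to be pinched across its width from above. Axes as tote
- tote_rail (a point): middle of the top of one side rail, at x = 85, z = 55 mm of the tote; the other at x = -85 mm. Rails 10 mm thick with straight flat steel tops along the tote's y; the spindle's journals roll on them, and a thin keeper rod above each rail (z = 86 mm) keeps them from jumping out
- tote_end (a point): inner face of the end board at y = 110 mm of the tote (at z = 69 mm); the other at y = -110 mm. Boards 15 mm thick, 180 mm wide up to z = 100 mm, 70 mm wide above that up to z = 180 mm
- spindle (a joint): place of the spindle's axis along the tote's y, in m: 0 in the middle, 0.083 or -0.083 when its body touches an end board. It rolls with almost no resistance: tilted by angle a it rolls downhill at about 0.38 g sin(a) (0.35 to 0.43, with its mass); when the tote accelerates along its y it falls back at 0.38 of that. Starts at rest within 0.03 of the middle
- spindle_mid (a point): middle of the spindle's axis, 69 mm above the tote's underside; axes as tote. Spindle of dark, medium and light wood rings lying across the tote, axis along the tote's x; body 54 mm diameter, 130 mm long, oiled, its top at z = 96 mm of the tote; with mandrel 0.25 kg nominal
- spindle_journal (a point): on the spindle's axis, in one of the mandrel's two bare steel journals (28 mm diameter, 32 mm long, one at each end), where it rests on a rail
- shelf: low chrome wire shelf, fixed: flat level top 270 mm (x) by 330 mm (y) at z = 80 mm above its origin, on four corner posts, no rim. Origin: on the bench under its centre. It stands left or right of the robot, the tote on the other side, each with its y within 0.25 rad of the robot's y. The tote belongs over its centre, long side along the shelf's y
- tin: round oil tin, 60 mm diameter, 69 mm high, between tote and shelf; origin at the centre of its underside. Leave it
- brush: small brush lying between tote and shelf on the robot's side of the tin, leave it
- gouge: turning gouge with a wooden handle, about 380 mm long, lying at the far side, leave it
- chuck: round four-jaw lathe chuck, 94 mm diameter, 49 mm high, at the far side, leave it

How it is judged:
On the way:
1. the tote is held over the shelf, clear of it, with the spindle lying quiet near the middle for two seconds (horizontal distance between tote and shelf below 0.06 m and z of tote in the frame of shelf between 0.088 and 0.2 m and value of joint spindle between -0.03 and 0.03 m and velocity of joint spindle between -0.04 and 0.04 m/s and linear speed of tote below 0.05 m/s), for 2 s.
At the end, for the whole second after the job is handed in: the tote stands released on the wire shelf, within 30 mm of its centre each way and square to it within 0.15 rad, level and at rest, with the spindle within 45 mm of the middle and nearly still (under 30 mm/s) (x of tote in the frame of shelf between -0.03 and 0.03 m and y of tote in the frame of shelf between -0.03 and 0.03 m and z of tote in the frame of shelf between 0.074 and 0.086 m and angle between the y axis of tote and the y axis of shelf, either way round below 0.15 rad and angle between tote's own z axis and vertical below 0.05 rad and linear speed of tote below 0.02 m/s and value of joint spindle between -0.045 and 0.045 m and velocity of joint spindle between -0.03 and 0.03 m/s); the robot touches nothing.
It fails at once if the spindle rolls against an end board of the tote (value of joint spindle above 0.0815 m or value of joint spindle below -0.0815 m).
It fails at once if the robot touches the oiled spindle (contact force between any of the arm, the fingers and spindle above 0.2 N).
It fails at once if the tote is slammed onto the shelf (contact force between tote and shelf above 60 N).
It fails at once if the tote is tipped (angle between tote's own z axis and vertical above 0.3 rad).
It fails at once if another thing on the bench is pushed away (distance of any of tin, brush, gouge, chuck from where it was at the start of the episode above 0.03 m).
It also fails if it takes over 67 s, if anything falls off the work surface, if the arm or the gripper's body presses on something with over 40 N, if the wrist force passes 120 N, or if a joint passes its speed limit or range.

## Robot

A 7-joint arm with a two-finger parallel gripper is mounted at the origin on the work surface. World frame = base frame: x ahead of the robot, y to its left, z up, the work surface at z = 0. Lengths are in m, angles in rad, forces in N, time in s.
With the tool pointing down it reaches from about 0.4 to 0.875 m from the base axis. Payload 19.3 kg.
Tool frame: the origin (TCP) lies on the centre line of the jaws, within the pads' length; the fingertips stand 14 mm ahead of it and the grasp point (between the pads) lies 5 mm behind it; z points along the fingers, y is the line along which they close (so a half turn about z gives the same grasp; the last joint's range is limited). The gripper opens to 85 mm and grips with 20 to 120 N. Pads are 22 mm wide; open, the fingers measure 114 mm over their backs; the gripper's body (76 mm by 85 mm) begins 54 mm behind the grasp point. The pads swing forward as they close: fully open they stand 13 mm farther back than shut.
Start: joints at [-1.365, 0.521, -0.036, 1.599, 0.021, 1.021, -0.113], TCP at [0.17, 0.601, 0.245] pointing down, gripper open.
Joint ranges: [-2.91, 2.91], [-0.3, 2.13], [-1.5, 1.42], [0.17, 2.43], [-1.26, 4.41], [0.16, 1.93], [-2.52, 2.52]. Speed limits (rad/s): [1.89, 1.89, 2.39, 2.39, 3.01, 3.01, 3.01].

## Interface

Orientations are given as [roll, pitch, yaw] about the fixed x, y, z axes, in that order (R = Rz(yaw) Ry(pitch) Rx(roll)).
In Python, from workcell import bot, grab_frame, regions_of gives the robot as it stands. The module is installed in compiled form; this text tells all that it offers.
- The arm moves only by the tool play_rows, never from a script. Its argument "plan" is a list of rows, each a list of 3 entries, a list of its own where there are three numbers: the shift along the tool's x, y, z in units of 2.5 cm (1.0 is 2.5 cm), then the turn, a rotation vector about the tool's x, y, z in units of 0.15 rad (1.0 is 0.15 rad), then the closure, from -1 (fully open) to 1 (shut). In form: [[[tx, ty, tz], [rx, ry, rz], jaw], ...]. A call has 1 to 20 rows; each row shifts and turns the commanded pose from where the row before left it, along the tool's axes as they then stand; what a row does not reach is not made up. A row lasts 1/8 s, in which the tool goes at most 62.5 mm and 10.7 degrees, less where a joint would pass 70% of its speed; a pose out of reach is approached as far as the arm can. A call with a number of a shift or a turn outside -1 to 1 is refused whole. A call with a gripper value outside its range is refused whole. The fingers move at their own pace and stop on an object; "newtons" is the grip in N (left out, the last holds). Time passes only in rows, so rows that do not move let the fingers close. It gives the time, the measured TCP pose, the force, the opening and the grip force at its end, in the units of the state.
- bot.observe(): the state, without advancing time (a new reading comes with each control period).
- grab_frame(name): name is "scene" or "side" or "wrist"; returns a dict with "pixels" (384x512x3 uint8, red, green, blue), "depth" (384x512 float32, m along the optical axis (not along the pixel's ray), 0 where there is no reading), "camera_matrix" (3x3 intrinsics, pixels), "distortion" ([k1, k2, p1, p2, k3] as OpenCV has them; the pictures are not rectified), "R" (3x3) and "t" (3): a world point X has camera coordinates R X + t. Camera axes: x right, y down, z forward; pixel columns grow to the right and rows downward; lengths in m; the calibration is good to about 2 mm. A picture is of the moment at which its call begins.
- bot.job_done(): hands the job in; it is judged then, once.
Trained networks look in the newest picture that a camera, given by its name, has taken for a name from the list of things; names that differ only in an ending like _2 or _b are one class to them, and where a whole thing is asked for, a point or a joint stands for the part that bears it (a point fixed in the world has none). Each returns a list of dicts, best first, with "p" (0 to 1); they miss things now and then, are a little off and sometimes report something else, mostly with a low value. They report only what shows in the picture. A call takes as long as a camera call.
- regions_of(thing, camera): "mask" (384x512 bool, what is visible of it) and "box" ([left, top, right, bottom] in pixels, round what is visible of it).
The state is a dict: "clock": time; "qpos": joint angles; "qd": joint speeds; "joint_efforts": joint torques, N m; "position": TCP position; "tool_rot": TCP orientation; "force": force on the tool from outside, world axes, zero at the start; "moment": the same for the moment, N m; "grip_width": finger opening in m; "finger_force": force on a finger pad.
Only numpy, scipy, OpenCV 4.12 (cv2) and the standard library are available. Lean on these libraries where they do the work, as an engineer would, in place of code of your own. Each camera call takes 0.05 s, during which the arm holds its last target. There are 200 camera calls.

## Working session

There is one attempt and no reset: what is moved stays moved. The work goes in short steps, Python scripts to look and compute and a tool call to move; the robot and the scene stay as the last step left them, time stands still between calls to the robot, and variables do not carry over. Pictures are saved under pics/ and viewed, at most 10 in all, crops included, and the job is handed in when it is done.

Besides the shell and the picture viewer there is one more tool, called as name(argument=value, ...), one argument or row to a line, values as JSON. play_rows: Moves the arm, as the interface text tells. Its arguments: {"type":"object","properties":{"plan":{"type":"array"},"newtons":{"type":"number"}},"required":["plan"]}

```bash
mkdir -p pics; cat > h.py <<'E'
import numpy as np, cv2
from workcell import bot, grab_frame, regions_of
def cloud(f, mask=None):
    d=f["depth"]; m=d>0
    if mask is not None: m&=mask
    v,u=np.nonzero(m)
    p=cv2.undistortPoints(np.stack([u,v],1).astype(float)[:,None],f["camera_matrix"],np.array(f["distortion"]))[:,0]
    z=d[v,u]; c=np.c_[p*z[:,None],z]
    return (c-f["t"])@f["R"]
def save(f,n): cv2.imwrite("pics/"+n,f["pixels"][...,::-1])
E
python3 - <<'E'
from h import *
s=bot.observe(); print({k:np.round(v,3) for k,v in s.items()})
fs={c:grab_frame(c) for c in("scene","side")}
for c,f in fs.items():
    save(f,c+"0.png"); print(c,"campos",np.round(-f["R"].T@f["t"],2))
    for n in("tote","spindle","shelf","tin","brush","gouge","chuck"):
        for r in regions_of(n,c)[:2]:
            P=cloud(f,r["mask"])
            if len(P)<5: continue
            print(n,round(r["p"],2),r["box"],"med",np.round(np.median(P,0),3),"5%",np.round(np.percentile(P,3,axis=0),3),"95%",np.round(np.percentile(P,97,axis=0),3))
a=np.hstack([cv2.resize(fs[c]["pixels"],(400,300)) for c in fs]); cv2.imwrite("pics/both.png",a[...,::-1])
E
```

```text
{'clock': np.float64(0.0), 'qpos': array([-1.365,  0.522, -0.036,  1.6  ,  0.021,  1.021, -0.113]), 'qd': array([ 0.002, -0.   ,  0.   ,  0.   , -0.   ,  0.   , -0.001]), 'joint_efforts': array([ 1.0000e-03, -9.2711e+01,  1.9810e+00, -3.6992e+01,  1.8000e-02,
        8.0000e-03, -0.0000e+00]), 'position': array([0.17 , 0.601, 0.245]), 'tool_rot': array([-3.14 ,  0.   ,  2.866]), 'force': array([-0.029,  0.117,  0.307]), 'moment': array([-0.003,  0.027, -0.   ]), 'finger_force': np.float64(0.0), 'grip_width': np.float64(0.085)}
scene campos [1.17 0.47 0.93]
tote 0.82 [304.3, 163.8, 423.7, 275.5] med [0.484 0.279 0.056] 5% [0.39  0.158 0.004] 95% [0.563 0.397 0.179]
tote 0.56 [237.7, 199.0, 255.3, 230.5] med [0.649 0.011 0.061] 5% [ 0.614 -0.02   0.005] 95% [0.666 0.029 0.071]
spindle 0.89 [352.9, 205.7, 389.6, 249.5] med [0.504 0.307 0.091] 5% [0.442 0.282 0.071] 95% [0.565 0.327 0.099]
shelf 0.8 [149.2, 97.1, 271.1, 209.2] med [ 0.462 -0.271  0.076] 5% [ 0.304 -0.472 -0.001] 95% [ 0.659 -0.08   0.083]
tin 0.68 [238.1, 198.8, 256.5, 231.4] med [0.649 0.011 0.06 ] 5% [ 0.616 -0.02   0.
[... 948 characters left out ...]
 0.402 0.176]
shelf 0.8 [213.5, 134.8, 295.0, 197.7] med [ 0.509 -0.307  0.074] 5% [ 0.34  -0.545 -0.005] 95% [ 0.658 -0.076  0.08 ]
tin 0.65 [222.0, 199.6, 245.4, 221.5] med [0.64  0.023 0.048] 5% [ 0.609 -0.01   0.002] 95% [0.664 0.033 0.071]
brush 0.56 [257.4, 206.9, 284.9, 221.3] med [0.508 0.016 0.018] 5% [ 0.461 -0.007  0.008] 95% [0.555 0.03  0.023]
brush 0.52 [282.2, 246.1, 323.2, 272.9] med [0.512 0.317 0.084] 5% [0.469 0.29  0.06 ] 95% [0.566 0.331 0.097]
gouge 0.81 [177.7, 162.0, 188.9, 223.3] med [ 0.768 -0.214  0.025] 5% [ 0.749 -0.358  0.017] 95% [ 0.779 -0.017  0.031]
chuck 0.72 [176.9, 229.4, 205.8, 257.9] med [0.792 0.121 0.032] 5% [0.75  0.068 0.003] 95% [0.833 0.146 0.051]
```

View pics/both.png

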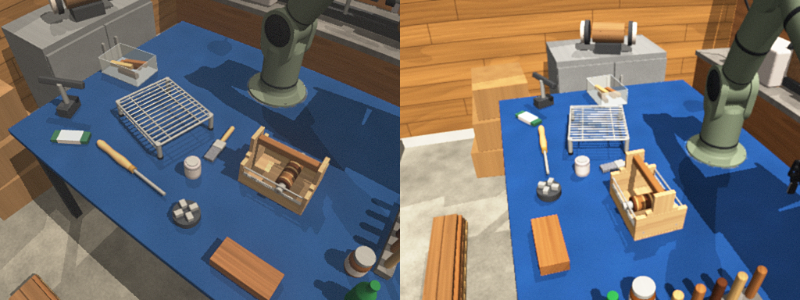

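The pictures show the tote on the left (scene box 304–424, 164–276) and the shelf on the right (149–271, 97–209). The tin and brush lie between them. Next I'll fit the handle, shelf and spindle precisely.

```bash
cat >> h.py <<'E'
def tote_pose(f,cam,zt=0.17,base=None,r=0.2):
    """handle bar + end boards top from cloud near base=(x,y) at handle-top height zt"""
    P=cloud(f); 
    Q=P[(np.abs(P[:,2]-zt)<0.006)&(np.hypot(P[:,0]-base[0],P[:,1]-base[1])<r)]
    return Q
def rect(Q):
    (c,s,a)=cv2.minAreaRect(Q[:,:2].astype(np.float32)*1000); return np.round(c,1),np.round(s,1),a
E
python3 - <<'E'
from h import *
for c in("scene","side"):
    f=grab_frame(c); P=cloud(f)
    near=lambda b,r:np.hypot(P[:,0]-b[0],P[:,1]-b[1])<r
    for lo,hi in((.164,.175),(.174,.186)):
        Q=P[near((.48,.28),.19)&(P[:,2]>lo)&(P[:,2]<hi)]
        print(c,"handle",lo,len(Q),rect(Q) if len(Q)>4 else"", cv2.fitLine(Q[:,:2].astype(np.float32),cv2.DIST_HUBER,0,.01,.01).ravel())
    Q=P[near((.48,.28),.19)&(P[:,2]>.085)&(P[:,2]<.105)]; print("boards",rect(Q))
    Q=P[near((.48,-.27),.26)&(P[:,2]>.07)&(P[:,2]<.09)]
    Q=Q[(Q[:,1]<-.05)]
    print("shelf",len(Q),rect(Q),np.median(Q[:,2]))
    m=regions_of("spindle",c)[0]["mask"]; S=cloud(f,m); S=S[S[:,2]>.085]; print("spin top",S.mean(0),rect(S))
    print("tin/brush max z", )
E
```

```text
scene handle 0.164 771 (array([474.2, 274.7]), array([ 69.4, 248.9]), 1.1616460084915161) [ 0.02241038 -0.9997489   0.47520724  0.2749146 ]
scene handle 0.174 274 (array([471.6, 273.6]), array([ 70.4, 250.9]), 1.798380970954895) [ 0.01681948 -0.99985856  0.4753101   0.27881145]
boards (array([472.8, 274.2]), array([186.7, 249.5]), 1.3007562160491943)
shelf 2545 (array([ 495.9, -265.9]), array([336.9, 272.7]), 75.46298217773438) 0.07949507117549617
spin top [0.49234712 0.30344588 0.09386921] (array([497.5, 303.6]), array([135.9,  49.1]), 3.1376407146453857)
tin/brush max z
side handle 0.164 633 (array([471.8, 280.6]), array([ 70.9, 244.8]), 1.1204134225845337) [ 0.02491403 -0.9996896   0.47371313  0.28306386]
side handle 0.174 253 (array([472.1, 276.2]), array([ 71.2, 252.4]), 1.4116313457489014) [ 0.01922973 -0.9998151   0.4720897   0.3083318 ]
boards (array([471.3, 275.7]), array([180.2, 254.8]), 1.8159366846084595)
shelf 1777 (array([ 495.8, -264.9]), array([343.8, 269.9]), 76.27735900878906) 0.07611290318330446
spin top [0.50465202 0.31101109 0.09235924] (array([509.3, 308.8]), array([107.1,  54.1]), 16.47150421142578)
tin/brush max z
```

play_rows(
  plan=[
    [[0,0,0],[0,0,0.4],-1],
    [[0,0,0],[0,0,0.8],-1],
    [[0,0,0],[0,0,0.9],-1],
    [[0,0,0],[0,0,0.9],-1],
    [[0,0,0],[0,0,0.9],-1],
    [[0,0,0],[0,0,0.9],-1],
    [[0,0,0],[0,0,0.9],-1],
    [[0,0,0],[0,0,0.9],-1],
    [[0,0,0],[0,0,0.9],-1],
    [[0,0,0],[0,0,0.7],-1],
    [[0,0,0],[0,0,0.29],-1],
  ],
  newtons=80,
)

```text
clock: 2.38
position: [0.1701, 0.6014, 0.2453]
tool_rot: [3.142, 0.0, 1.59]
force: [-0.5, 0.4, 0.6]
grip_width: 0.0855
finger_force: 0.0
```

play_rows(
  plan=[
    [[-0.4,0.4,0],[0,0,0],-1],
    [[-0.8,0.7,0],[0,0,0],-1],
    [[-0.8,0.7,0],[0,0,0],-1],
    [[-0.8,0.7,0],[0,0,0],-1],
    [[-0.8,0.7,0],[0,0,0],-1],
    [[-0.8,0.7,0],[0,0,0],-1],
    [[-0.8,0.7,0],[0,0,0],-1],
    [[-0.8,0.7,0],[0,0,0],-1],
    [[-0.8,0.7,0],[0,0,0],-1],
    [[-0.8,0.7,0],[0,0,0],-1],
    [[-0.8,0.7,0],[0,0,0],-1],
    [[-0.8,0.7,0],[0,0,0],-1],
    [[-0.8,0.7,0],[0,0,0],-1],
    [[-0.8,0.7,0],[0,0,0],-1],
    [[-0.8,0.7,0],[0,0,0],-1],
    [[-0.8,0.7,0],[0,0,0],-1],
    [[-0.6,0.6,0],[0,0,0],-1],
    [[-0.3,0.3,0],[0,0,0],-1],
    [[0,0,0],[0,0,0],-1],
    [[0,0,0],[0,0,0],-1],
  ],
)

```text
clock: 4.88
position: [0.4717, 0.2756, 0.2453]
tool_rot: [-3.141, -0.0, 1.593]
force: [-0.1, -0.3, 1.2]
grip_width: 0.0854
finger_force: 0.0
```

play_rows(
  plan=[
    [[0,0,0.4],[0,0,0],-1],
    [[0,0,0.6],[0,0,0],-1],
    [[0,0,0.7],[0,0,0],-1],
    [[0,0,0.7],[0,0,0],-1],
    [[0,0,0.6],[0,0,0],-1],
    [[0,0,0.4],[0,0,0],-1],
    [[0,0,0.3],[0,0,0],-1],
    [[0,0,0.1],[0,0,0],-0.6],
    [[0,0,0],[0,0,0],-0.2],
    [[0,0,0],[0,0,0],0.1],
    [[0,0,0],[0,0,0],0.3],
    [[0,0,0],[0,0,0],0.5],
    [[0,0,0],[0,0,0],1],
    [[0,0,0],[0,0,0],1],
    [[0,0,0],[0,0,0],1],
    [[0,0,0],[0,0,0],1],
  ],
  newtons=100,
)

```text
clock: 6.88
position: [0.4718, 0.2754, 0.1504]
tool_rot: [-3.141, -0.0, 1.593]
force: [-5.1, 0.0, 5.3]
grip_width: 0.0228
finger_force: 97.5
```

```bash
cat >> h.py <<'E'
def tp():
    s=bot.observe(); p=s["position"]; r=s["tool_rot"]; return s["clock"],p,r
def spin(cam="scene",f=None):
    """spindle coordinate along tote y, using tool pose (tote yaw = tool yaw - pi/2, grasp at handle z 155)"""
    t,p,r=tp(); f=f or grab_frame(cam); R=regions_of("spindle",cam)
    if not R: return t,None
    S=cloud(f,R[0]["mask"]); yaw=r[2]-np.pi/2
    d=S-p; lx=d[:,0]*np.cos(yaw)+d[:,1]*np.sin(yaw); ly=-d[:,0]*np.sin(yaw)+d[:,1]*np.cos(yaw); lz=d[:,2]+.150
    k=(np.abs(lx)<.06)&(lz>.05)&(lz<.102)&(np.abs(ly)<.11)
    # circle fit with known radius 27 mm and axis z 69 mm
    from scipy.optimize import least_squares
    y=ly[k];z=lz[k]
    if k.sum()<15: return t,None
    o=least_squares(lambda q:np.hypot(y-q[0],z-.069)-.027,[np.median(y)],loss="soft_l1",f_scale=.003)
    return t,o.x[0],k.sum(),R[0]["p"]
E
python3 - <<'E'
from h import *
for c in("scene","side","wrist"): print(c,spin(c))
f=grab_frame("wrist"); g=grab_frame("scene"); cv2.imwrite("pics/g.png",np.hstack([cv2.resize(x["pixels"],(400,300)) for x in(f,g)])[...,::-1])
print(bot.observe()["qpos"].round(3))
E
```

```text
scene (6.875, np.float64(0.02571204044011746), np.int64(570), 0.67)
side (6.975, np.float64(0.026734360461870894), np.int64(437), 0.95)
wrist (7.075, np.float64(0.02501965708695529), np.int64(9670), 0.79)
[-0.861  0.546  0.311  1.906 -0.242  0.726 -0.389]
```

View pics/g.png

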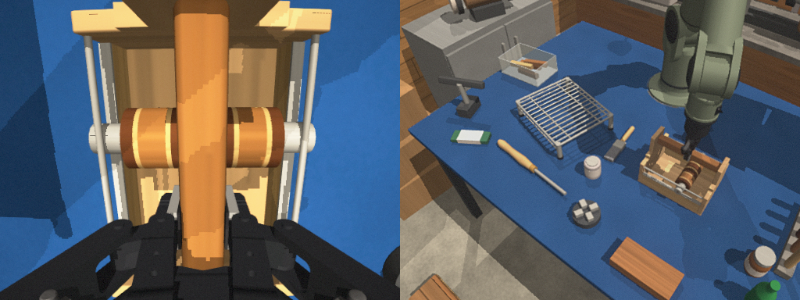

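The bar is gripped centrally. In the wrist view the spindle lies at rows 105–168, which puts it at y = +25 mm in the tote. Now I'll lift.

play_rows(
  plan=[
    [[0,0,-0.1],[0,0,0],1],
    [[0,0,-0.3],[0,0,0],1],
    [[0,0,-0.5],[0,0,0],1],
    [[0,0,-0.7],[0,0,0],1],
    [[0,0,-0.8],[0,0,0],1],
    [[0,0,-0.8],[0,0,0],1],
    [[0,0,-0.7],[0,0,0],1],
    [[0,0,-0.5],[0,0,0],1],
    [[0,0,-0.3],[0,0,0],1],
    [[0,0,-0.1],[0,0,0],1],
  ],
)

```text
clock: 8.52
position: [0.4723, 0.2753, 0.2705]
tool_rot: [3.142, -0.0, 1.592]
force: [-0.6, -0.4, -8.3]
grip_width: 0.0228
finger_force: 98.6
```

```bash
cat >> h.py <<'E'
def track(n=6):
    T=[];Y=[]
    for i in range(n):
        o=spin("wrist")
        if o[1] is not None: T.append(o[0]);Y.append(o[1])
    T=np.array(T);Y=np.array(Y); c=np.polyfit(T,Y,1); s=bot.observe()
    print("t",T[-1].round(2),"y",np.polyval(c,T[-1]).round(4),"v",c[0].round(4),"raw",Y.round(4),"pos",s["position"].round(4),"rot",s["tool_rot"].round(4),"q7",s["qpos"][6].round(2),"grip",s["finger_force"].round(0))
E
python3 -c "
from h import *
track(6)"
```

```text
Traceback (most recent call last):
  File "h.py", line 39, in track
    print("t",T[-1].round(2),"y",np.polyval(c,T[-1]).round(4),"v",c[0].round(4),"raw",Y.round(4),"pos",s["position"].round(4),"rot",s["tool_rot"].round(4),"q7",s["qpos"][6].round(2),"grip",s["finger_force"].round(0))
                                                                                                                                                                                             ^^^^^^^^^^^^^^^^^^^^^^^
AttributeError: 'float' object has no attribute 'round'
```

```bash
sed -i 's/s\["finger_force"\].round(0)/round(float(s["finger_force"]))/; s/s\["qpos"\]\[6\].round(2)/round(float(s["qpos"][6]),2)/' h.py
python3 -c "
from h import *
track(4)"
```

```text
t 9.43 y 0.0265 v 0.0002 raw [0.0264 0.0264 0.0264 0.0264] pos [0.4723 0.2753 0.2703] rot [-3.1416  0.      1.5923] q7 -0.45 grip 99
```

play_rows(
  plan=[
    [[0.05,0,0],[0,0,0],1],
    [[0.15,0,0],[0,0,0],1],
    [[0.25,0,0],[0,0,0],1],
    [[0.35,0,0],[0,0,0],1],
    [[0.4,0,0],[0,0,0],1],
    [[0.4,0,0],[0,0,0],1],
    [[0.4,0,0],[0,0,0],1],
    [[0.35,0,0],[0,0,0],1],
    [[0.25,0,0],[0,0,0],1],
    [[0.15,0,0],[0,0,0],1],
    [[0.05,0,0],[0,0,0],1],
    [[0,0,0],[0,0,0],1],
  ],
)

```text
clock: 11.02
position: [0.4709, 0.3451, 0.2703]
tool_rot: [3.142, 0.0, 1.592]
force: [-0.4, -0.3, -7.7]
grip_width: 0.0227
finger_force: 98.5
```

```bash
python3 -c "
from h import *
track(4)"
```

```text
t 11.32 y -0.0266 v 0.0066 raw [-0.0288 -0.0278 -0.0271 -0.0268] pos [0.4708 0.3452 0.2703] rot [ 3.1416 -0.      1.5922] q7 -0.55 grip 98
```

play_rows(
  plan=[
    [[-0.05,0,0],[0,0,0],1],
    [[-0.1,0,0],[0,0,0],1],
    [[-0.15,0,0],[0,0,0],1],
    [[-0.15,0,0],[0,0,0],1],
    [[-0.2,0,0],[0,0,0],1],
    [[-0.2,0,0],[0,0,0],1],
    [[-0.2,0,0],[0,0,0],1],
    [[-0.15,0,0],[0,0,0],1],
    [[-0.1,0,0],[0,0,0],1],
    [[-0.05,0,0],[0,0,0],1],
    [[0,0,0],[0,0,0],1],
    [[0,0,0],[0,0,0],1],
  ],
)

```text
clock: 12.92
position: [0.4715, 0.3116, 0.2703]
tool_rot: [-3.142, -0.0, 1.592]
force: [0.8, 0.0, -7.7]
grip_width: 0.0228
finger_force: 98.5
```

```bash
python3 -c "
from h import *
track(5)"
```

```text
t 13.32 y -0.0148 v -0.0137 raw [-0.0093 -0.0121 -0.0134 -0.0148] pos [0.4715 0.3115 0.2703] rot [3.1416 0.     1.5923] q7 -0.5 grip 98
```

```bash
cat >> h.py <<'E'
def slope():
    "pitch of bar top along tote y (positive: +y end high)"
    t,p,r=tp(); f=grab_frame("wrist"); S=cloud(f); yaw=r[2]-np.pi/2; d=S-p
    lx=d[:,0]*np.cos(yaw)+d[:,1]*np.sin(yaw); ly=-d[:,0]*np.sin(yaw)+d[:,1]*np.cos(yaw); lz=d[:,2]+.150
    k=(np.abs(lx)<.009)&(np.abs(lz-.17)<.008)&(ly>.025)&(ly<.105)
    c=np.polyfit(ly[k],lz[k],1); return round(float(c[0]),4),round(float(np.polyval(c,.06)),4),int(k.sum())
E
python3 -c "
from h import *
track(5);print(slope());track(5);print(slope())"
```

```text
t 13.82 y -0.0209 v -0.0119 raw [-0.016  -0.0173 -0.0185 -0.0197 -0.0208] pos [0.4715 0.3115 0.2703] rot [3.1416 0.     1.5923] q7 -0.5 grip 98
(0.0004, 0.1695, 12038)
t 14.38 y -0.0269 v -0.0109 raw [-0.0237 -0.0248 -0.0259 -0.0269] pos [0.4715 0.3115 0.2703] rot [3.1416 0.     1.5922] q7 -0.5 grip 98
(0.0006, 0.1695, 12028)
```

play_rows(
  plan=[
    [[0,0,0],[0,-0.08,0],1],
    [[0,0,0],[0,0,0],1],
    [[0,0,0],[0,0,0],1],
    [[0,0,0],[0,0,0],1],
    [[0,0,0],[0,0,0],1],
    [[0,0,0],[0,0,0],1],
    [[0,0,0],[0,0,0],1],
    [[0,0,0],[0,0,0],1],
    [[0,0,0],[0,0.16,0],1],
    [[0,0,0],[0,0,0],1],
    [[0,0,0],[0,0,0],1],
    [[0,0,0],[0,0,0],1],
    [[0,0,0],[0,0,0],1],
    [[0,0,0],[0,0,0],1],
    [[0,0,0],[0,-0.08,0],1],
    [[0,0,0],[0,0,0],1],
  ],
)

```text
clock: 16.52
position: [0.4714, 0.3118, 0.2702]
tool_rot: [-3.142, 0.0, 1.593]
force: [0.6, -0.0, -7.6]
grip_width: 0.023
finger_force: 98.5
```

```bash
python3 -c "
from h import *
track(5)"
```

```text
t 16.92 y 0.0348 v -0.0018 raw [0.0356 0.0353 0.0351 0.0349 0.0349] pos [0.4715 0.3115 0.2703] rot [ 3.1415 -0.      1.5922] q7 -0.5 grip 98
```

```bash
python3 - <<'E'
from h import *
for c in("scene","side","wrist"): print(c,spin(c))
f=grab_frame("wrist");save(f,"w2.png")
t,p,r=tp();S=cloud(f);yaw=r[2]-np.pi/2;d=S-p
lx=d[:,0]*np.cos(yaw)+d[:,1]*np.sin(yaw); ly=-d[:,0]*np.sin(yaw)+d[:,1]*np.cos(yaw); lz=d[:,2]+.150
k=(np.abs(lx)>.03)&(np.abs(lx)<.06)&(lz>.092)&(lz<.099);print(np.percentile(ly[k],[2,50,98]),k.sum())
E
```

```text
scene (17.025, np.float64(0.03609877972018341), np.int64(677), 0.75)
side (17.125, None)
wrist (17.225, np.float64(0.03488838286958502), np.int64(10106), 0.76)
[0.02252334 0.03714905 0.1081439 ] 4364
```

View pics/w2.png

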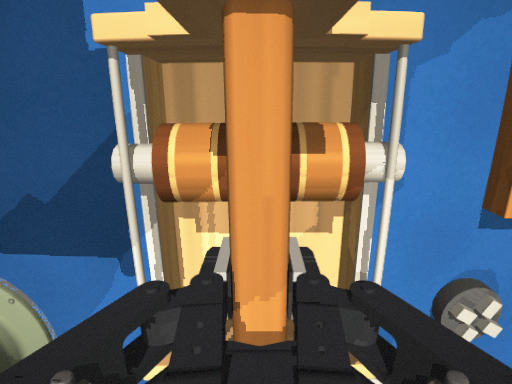

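Both cameras agree that the spindle is at +35 mm now (wrist rows 122–200). Around zero and below, the fingers hide part of it, so the earlier readings there are doubtful. I'll switch to a purely geometric estimator.

play_rows(
  plan=[
    [[0,0,0],[0,0.08,0],1],
    [[0,0,0],[0,0,0],1],
    [[0,0,0],[0,0,0],1],
    [[0,0,0],[0,0,0],1],
    [[0,0,0],[0,0,0],1],
    [[0,0,0],[0,0,0],1],
    [[0,0,0],[0,-0.16,0],1],
    [[0,0,0],[0,0,0],1],
    [[0,0,0],[0,0,0],1],
    [[0,0,0],[0,0,0],1],
    [[0,0,0],[0,0,0],1],
    [[0,0,0],[0,0,0],1],
    [[0,0,0],[0,0.08,0],1],
    [[0,0,0],[0,0,0],1],
  ],
)

```text
clock: 19.12
position: [0.4716, 0.3112, 0.2703]
tool_rot: [3.142, -0.0, 1.592]
force: [-0.3, 0.7, -7.6]
grip_width: 0.0227
finger_force: 98.5
```

```bash
cat >> h.py <<'E'
from scipy.optimize import least_squares
def local(cam="wrist"):
    s=bot.observe(); p=s["position"]; yaw=s["tool_rot"][2]-np.pi/2; f=grab_frame(cam); d=cloud(f)-p
    return s["clock"],f,np.c_[d[:,0]*np.cos(yaw)+d[:,1]*np.sin(yaw),-d[:,0]*np.sin(yaw)+d[:,1]*np.cos(yaw),d[:,2]+.150]
def spin2(cam="wrist"):
    t,f,L=local(cam)
    k=(np.abs(L[:,0])<.062)&(L[:,2]>.074)&(L[:,2]<.099)&(np.abs(L[:,1])<.105)
    if k.sum()<20: return t,None,k.sum()
    y,z=L[k,1],L[k,2]; m=np.median(y)
    best=min((least_squares(lambda q:np.hypot(y-q[0],z-.069)-.027,[m+e],loss="soft_l1",f_scale=.002) for e in(-.03,0,.03)),key=lambda o:o.cost)
    return t,best.x[0],int(k.sum())
def track2(n=8):
    o=[spin2() for _ in range(n)]; T=np.array([a[0] for a in o if a[1] is not None]);Y=np.array([a[1] for a in o if a[1] is not None])
    c=np.polyfit(T,Y,1); s=bot.observe()
    print("t",T[-1].round(2),"y",np.polyval(c,T[-1]).round(4),"v",c[0].round(4),"raw",Y.round(4),o[-1][2],"pos",s["position"].round(4),"rot",s["tool_rot"].round(4),"q7",round(float(s["qpos"][6]),2))
E
python3 - <<'E'
from h import *
track2(6);print(spin("scene"),spin2("scene"))
f=grab_frame("wrist");cv2.imwrite("pics/w3.png",f["pixels"][...,::-1])
E
```

```text
t 19.38 y -0.0075 v 0.0097 raw [-0.01   -0.0095 -0.0089 -0.0085 -0.008  -0.0076] 8216 pos [0.4715 0.3116 0.2703] rot [-3.1415  0.      1.5924] q7 -0.5
(19.425, np.float64(-0.005606412771195341), np.int64(627), 0.96) (19.525, np.float64(-0.004764591551266554), 655)
```

View pics/w3.png

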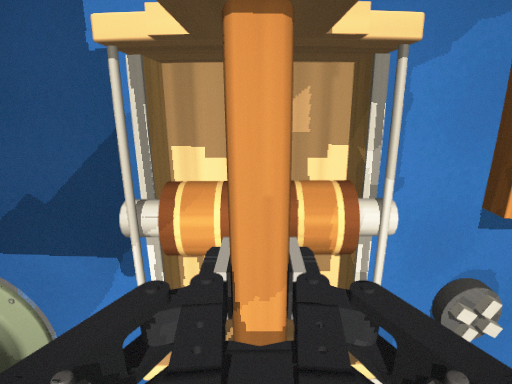

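play_rows(
  plan=[
    [[0,0,0],[0,0.05,0],1],
    [[0,0,0],[0,0,0],1],
    [[0,0,0],[0,-0.05,0],1],
    [[0,0,0],[0,0,0],1],
    [[0,0,0],[0,0,0.2],1],
    [[0,0,0],[0,0,0.4],1],
    [[0,0,0],[0,0,0.6],1],
    [[0,0,0],[0,0,0.7],1],
    [[0,0,0],[0,0,0.8],1],
    [[0,0,0],[0,0,0.8],1],
    [[0,0,0],[0,0,0.8],1],
    [[0,0,0],[0,0,0.8],1],
    [[0,0,0],[0,0,0.8],1],
    [[0,0,0],[0,0,0.8],1],
    [[0,0,0],[0,0,0.8],1],
    [[0,0,0],[0,0,0.8],1],
    [[0,0,0],[0,0,0.8],1],
    [[0,0,0],[0,0,0.6],1],
    [[0,0,0],[0,0,0.4],1],
    [[0,0,0],[0,0,0.2],1],
  ],
)

```text
clock: 22.12
position: [0.4715, 0.3117, 0.2703]
tool_rot: [-3.142, -0.0, 0.045]
force: [0.4, 0.7, -7.1]
grip_width: 0.0228
finger_force: 98.5
```

```bash
python3 -c "
from h import *
track2(6)"
```

```text
t 22.38 y -0.0626 v -0.0378 raw [-0.0532 -0.055  -0.0569 -0.0588 -0.0607 -0.0626] 1449 pos [0.4715 0.3115 0.2703] rot [-3.1415  0.      0.0478] q7 -1.84
```

play_rows(
  plan=[
    [[0,0,0],[0,-0.3,0],1],
    [[0,0,0],[0,0,0],1],
    [[0,0,0],[0,0,0],1],
    [[0,0,0],[0,0.3,0],1],
  ],
)

```text
clock: 22.92
position: [0.4718, 0.3113, 0.2702]
tool_rot: [3.141, -0.001, 0.047]
force: [-0.2, -0.1, -7.2]
grip_width: 0.0227
finger_force: 98.5
```

```bash
python3 -c "
from h import *
track2(4)"
```

```text
t 23.08 y -0.0301 v 0.1109 raw [-0.0469 -0.0411 -0.0354 -0.0303] 5861 pos [0.4712 0.3118 0.2705] rot [-3.1413e+00  6.0000e-04  4.7900e-02] q7 -1.84
```

play_rows(
  plan=[
    [[0,0,0],[0,0.23,0],1],
    [[0,0,0],[0,0,0],1],
    [[0,0,0],[0,0,0],1],
    [[0,0,0],[0,-0.23,0],1],
    [[0,0,0],[0,0,0],1],
  ],
)

```text
clock: 23.75
position: [0.472, 0.3113, 0.2702]
tool_rot: [3.141, 0.0, 0.047]
force: [0.7, -0.2, -7.2]
grip_width: 0.0228
finger_force: 98.5
```

```bash
python3 -c "
from h import *
track2(4);print(slope())"
```

```text
t 23.9 y -0.0173 v -0.0251 raw [-0.0136 -0.0148 -0.0161 -0.0173] 7346 pos [0.4715 0.3114 0.2703] rot [ 3.1415e+00 -2.0000e-04  4.7100e-02] q7 -1.84
(-0.0005, 0.1695, 12102)
```

play_rows(
  plan=[
    [[0,0,0],[0,-0.09,0],1],
    [[0,0,0],[0,0,0],1],
    [[0,0,0],[0,0,0],1],
    [[0,0,0],[0,0.09,0],1],
  ],
)

```text
clock: 24.5
position: [0.4717, 0.3114, 0.2702]
tool_rot: [3.141, -0.001, 0.047]
force: [0.5, 0.4, -7.8]
grip_width: 0.0229
finger_force: 98.5
```

```bash
python3 -c "
from h import *
track2(4)"
```

```text
t 24.65 y -0.0181 v 0.0203 raw [-0.0212 -0.02   -0.019  -0.0182] 7273 pos [0.4714 0.3116 0.2704] rot [-3.1415 -0.      0.0475] q7 -1.84
```

play_rows(
  plan=[
    [[0,0.1,0],[0,0,0],1],
    [[0,0.2,0],[0,0,0],1],
    [[0,0.4,0],[0,0,0],1],
    [[0,0.6,0],[0,0,0],1],
    [[0,0.8,0],[0,0.03,0],1],
    [[0,0.8,0],[0,0,0],1],
    [[0,0.8,0],[0,0,0],1],
    [[0,0.8,0],[0,-0.03,0],1],
    [[0,0.8,0],[0,0,0],1],
    [[0,0.8,0],[0,0,0],1],
    [[0,0.8,0],[0,0,0],1],
    [[0,0.8,0],[0,0,0],1],
    [[0,0.8,0],[0,0,0],1],
    [[0,0.8,0],[0,0,0],1],
    [[0,0.8,0],[0,0,0],1],
    [[0,0.6,0],[0,0,0],1],
    [[0,0.4,0],[0,0,0],1],
    [[0,0.2,0],[0,0,0],1],
    [[0,0.1,0],[0,0,0],1],
  ],
)

```text
clock: 27.08
position: [0.485, 0.0269, 0.2702]
tool_rot: [-3.142, 0.0, 0.048]
force: [0.3, 0.4, -7.2]
grip_width: 0.0227
finger_force: 98.5
```

```bash
python3 -c "
from h import *
track2(5)"
```

```text
t 27.28 y -0.0236 v -0.0054 raw [-0.0225 -0.0228 -0.023  -0.0233 -0.0236] 6688 pos [0.485  0.0272 0.2703] rot [-3.1416e+00  1.0000e-04  4.7900e-02] q7 -1.36
```

play_rows(
  plan=[
    [[0,0.1,0],[0,-0.04,0],1],
    [[0,0.2,0],[0,0,0],1],
    [[0,0.4,0],[0,0,0],1],
    [[0,0.7,0],[0,0.04,0],1],
    [[0,0.8,0],[0,0,0],1],
    [[0,0.8,0],[0,0,0],1],
    [[0,0.8,0],[0,0,0],1],
    [[0,0.8,0],[0,0,0],1],
    [[0,0.8,0],[0,0,0],1],
    [[0,0.8,0],[0,0,0],1],
    [[0,0.8,0],[0,0,0],1],
    [[0,0.8,0],[0,0,0],1],
    [[0,0.8,0],[0,0,0],1],
    [[0,0.8,0],[0,0,0],1],
    [[0,0.8,0],[0,0,0],1],
    [[0,0.7,0],[0,0,0],1],
    [[0,0.5,0],[0,0,0],1],
    [[0,0.2,0],[0,0,0],1],
    [[0,0.1,0],[0,0,0],1],
  ],
)

```text
clock: 29.7
position: [0.4987, -0.2654, 0.2702]
tool_rot: [-3.141, 0.0, 0.047]
force: [0.2, 0.6, -7.3]
grip_width: 0.0231
finger_force: 98.6
```

```bash
python3 -c "
from h import *
track2(5)"
```

```text
t 29.9 y -0.0217 v -0.0036 raw [-0.0209 -0.0211 -0.0214 -0.0215 -0.0216] 6906 pos [ 0.4989 -0.2649  0.2703] rot [-3.1414 -0.      0.0479] q7 -0.75
```

play_rows(
  plan=[
    [[0,0,0],[0,-0.06,0],1],
    [[0,0,0],[0,0,0],1],
    [[0,0,0],[0,0,0],1],
    [[0,0,0],[0,0.06,0],1],
    [[0,0,0],[0,0,0],1],
    [[0,0,0],[0,0,0],1],
  ],
)

```text
clock: 30.7
position: [0.4987, -0.2654, 0.2704]
tool_rot: [-3.142, -0.0, 0.047]
force: [-0.6, 0.3, -7.1]
grip_width: 0.0231
finger_force: 98.7
```

```bash
python3 -c "
from h import *
track2(4)"
```

```text
t 30.85 y -0.0085 v 0.0167 raw [-0.011  -0.0102 -0.0094 -0.0085] 8196 pos [ 0.4988 -0.2654  0.2703] rot [3.1415 0.     0.0473] q7 -0.75
```

play_rows(
  plan=[
    [[0,0,0],[0,0.05,0],1],
    [[0,0,0],[0,0,0],1],
    [[0,0,0],[0,0,0],1],
    [[0,0,0],[0,-0.05,0],1],
    [[0,0,0],[0,0,0],1],
    [[0,0,0],[0,0,0],1],
  ],
)

```text
clock: 31.65
position: [0.4988, -0.2653, 0.2703]
tool_rot: [3.142, 0.0, 0.047]
force: [0.0, 0.1, -6.9]
grip_width: 0.0228
finger_force: 98.6
```

```bash
python3 -c "
from h import *
track2(4)"
```

```text
t 31.8 y -0.0133 v -0.0111 raw [-0.0116 -0.0122 -0.0127 -0.0133] 7751 pos [ 0.4988 -0.2654  0.2703] rot [ 3.1416 -0.      0.0472] q7 -0.75
```

play_rows(
  plan=[
    [[0,0,0],[0,-0.056,0],1],
    [[0,0,0],[0,0,0],1],
    [[0,0,0],[0,0,0],1],
    [[0,0,0],[0,0.05,0],1],
    [[0,0,0],[0,0,0],1],
    [[0,0,0],[0,0,0],1],
    [[0,0,0],[0,0,0],1],
    [[0,0,0],[0,0,0],1],
    [[0,0,0],[0,0.03,0],1],
    [[0,0,0],[0,0,0],1],
    [[0,0,0],[0,0,0],1],
    [[0,0,0],[0,-0.03,0],1],
    [[0,0,0],[0,0,0],1],
  ],
)

```text
clock: 33.48
position: [0.4988, -0.2653, 0.2703]
tool_rot: [3.142, 0.001, 0.047]
force: [-1.1, 0.5, -8.2]
grip_width: 0.0226
finger_force: 98.7
```

```bash
python3 -c "
from h import *
track2(4)"
```

```text
t 33.62 y -0.0031 v -0.0001 raw [-0.0031 -0.0031 -0.0031 -0.0031] 8738 pos [ 0.4988 -0.2653  0.2703] rot [-3.1416e+00  9.0000e-04  4.7200e-02] q7 -0.75
```

play_rows(
  plan=[
    [[0,0,0],[0,0,-0.2],1],
    [[0,0,0],[0,0,-0.4],1],
    [[0,0,0],[0,0,-0.6],1],
    [[0,0,0],[0,0,-0.6],1],
    [[0,0,0],[0,0,-0.6],1],
    [[0,0,0],[0,0,-0.6],1],
    [[0,0,0],[0,0,-0.6],1],
    [[0,0,0],[0,0,-0.6],1],
    [[0,0,0],[0,0,-0.6],1],
    [[0,0,0],[0,0,-0.6],1],
    [[0,0,0],[0,0,-0.6],1],
    [[0,0,0],[0,0,-0.6],1],
    [[0,0,0],[0,0,-0.6],1],
    [[0,0,0],[0,0,-0.6],1],
    [[0,0,0],[0,0,-0.4],1],
    [[0,0,0],[0,0,-0.3],1],
    [[0,0,0],[0,0,0],1],
  ],
)

```text
clock: 35.8
position: [0.4987, -0.2655, 0.2703]
tool_rot: [-3.141, 0.0, 1.323]
force: [0.3, -0.7, -7.6]
grip_width: 0.0228
finger_force: 98.6
```

```bash
python3 -c "
from h import *
track2(4)"
```

```text
t 35.95 y -0.0021 v -0.0005 raw [-0.0021 -0.0021 -0.0021 -0.0021] 8795 pos [ 0.4988 -0.2654  0.2703] rot [-3.1407e+00  3.0000e-04  1.3217e+00] q7 0.34
```

play_rows(
  plan=[
    [[0,0,0],[0,0,0],1],
    [[0,0,0],[0,0,0],1],
    [[0,0,0],[0,0,0],1],
    [[0,0,0],[0,0,0],1],
    [[0,0,0],[0,0,0],1],
    [[0,0,0],[0,0,0],1],
    [[0,0,0],[0,0,0],1],
    [[0,0,0],[0,0,0],1],
    [[0,0,0],[0,0,0],1],
    [[0,0,0],[0,0,0],1],
    [[0,0,0],[0,0,0],1],
    [[0,0,0],[0,0,0],1],
    [[0,0,0],[0,0,0],1],
    [[0,0,0],[0,0,0],1],
    [[0,0,0],[0,0,0],1],
    [[0,0,0],[0,0,0],1],
    [[0,0,0],[0,0,0],1],
    [[0,0,0],[0,0,0],1],
    [[0,0,0],[0,0,0],1],
    [[0,0,0],[0,0,0],1],
  ],
)

```text
clock: 38.5
position: [0.4988, -0.2653, 0.2703]
tool_rot: [-3.141, 0.0, 1.322]
force: [0.7, -0.5, -7.6]
grip_width: 0.0227
finger_force: 98.6
```

```bash
python3 - <<'E'
from h import *
track2(4); print(slope())
f=grab_frame("scene"); save(f,"s3.png"); P=cloud(f)
n=np.hypot(P[:,0]-.499,P[:,1]+.265)
Q=P[(n<.17)&(P[:,2]>.285)&(P[:,2]<.306)&(n>.08)]; print("tote tops",rect(Q))
Q=P[(n<.26)&(P[:,2]>.072)&(P[:,2]<.088)&(P[:,1]<-.05)]; print("shelf",rect(Q),np.median(Q[:,2]))
E
```

```text
t 38.65 y -0.0021 v -0.0 raw [-0.0021 -0.0021 -0.0021 -0.0021] 8778 pos [ 0.4988 -0.2653  0.2703] rot [-3.1406e+00  3.0000e-04  1.3222e+00] q7 0.34
(-0.0, 0.1695, 12060)
tote tops (array([ 497.8, -265.9]), array([253.5,  71. ]), 76.25211334228516)
shelf (array([ 496.3, -265.1]), array([333.1, 269.9]), 76.49688720703125) 0.07925525187350557
```

View pics/s3.png

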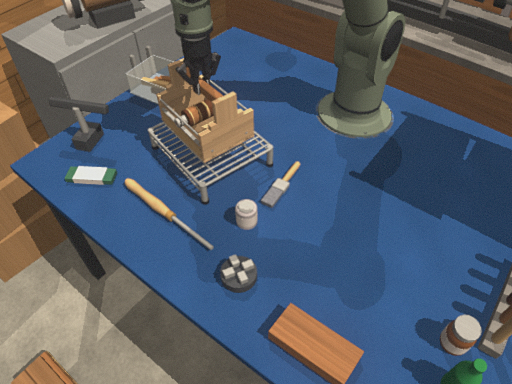

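The tote hangs centred and square above the shelf (about pixel 205, 120), and the spindle is quiet at −2 mm. Lowering now.

play_rows(
  plan=[
    [[0,0,0.05],[0,0,0],1],
    [[0,0,0.1],[0,0,0],1],
    [[0,0,0.2],[0,0,0],1],
    [[0,0,0.2],[0,0,0],1],
    [[0,0,0.2],[0,0,0],1],
    [[0,0,0.2],[0,0,0],1],
    [[0,0,0.2],[0,0,0],1],
    [[0,0,0.1],[0,0,0],1],
    [[0,0,0.1],[0,0,0],1],
    [[0,0,0.05],[0,0,0],1],
    [[0,0,0.04],[0,0,0],1],
    [[0,0,0.04],[0,0,0],1],
    [[0,0,0.04],[0,0,0],1],
    [[0,0,0.03],[0,0,0],1],
    [[0,0,0],[0,0,0],1],
  ],
)

```text
clock: 40.67
position: [0.4987, -0.2653, 0.2315]
tool_rot: [-3.141, 0.0, 1.322]
force: [0.2, 0.5, -7.6]
grip_width: 0.0225
finger_force: 98.6
```

```bash
python3 -c "
from h import *
track2(3)"
```

```text
t 40.78 y -0.0023 v -0.0001 raw [-0.0023 -0.0022 -0.0023] 8749 pos [ 0.4988 -0.2654  0.2316] rot [-3.1408e+00  3.0000e-04  1.3222e+00] q7 0.36
```

play_rows(
  plan=[
    [[0,0,0.02],[0,0,0],1],
    [[0,0,0.02],[0,0,0],1],
    [[0,0,0.02],[0,0,0],1],
    [[0,0,0],[0,0,0],1],
    [[0,0,0],[0,0,0],1],
  ],
)

```text
clock: 41.45
position: [0.4986, -0.2653, 0.2305]
tool_rot: [-3.141, -0.0, 1.322]
force: [-4.9, 3.2, 4.4]
grip_width: 0.0226
finger_force: 100.3
```

play_rows(
  plan=[
    [[0,0,0],[0,0,0],1],
    [[0,0,0],[0,0,0],1],
    [[0,0,0],[0,0,0],0.4],
    [[0,0,0],[0,0,0],0.3],
    [[0,0,0],[0,0,0],0.2],
    [[0,0,0],[0,0,0],0],
    [[0,0,0],[0,0,0],-0.2],
    [[0,0,0],[0,0,0],-0.4],
    [[0,0,0],[0,0,0],-0.6],
    [[0,0,0],[0,0,0],-0.6],
  ],
  newtons=20,
)

```text
clock: 42.7
position: [0.4988, -0.2653, 0.2301]
tool_rot: [-3.141, 0.0, 1.322]
force: [0.9, -0.3, 1.0]
grip_width: 0.0677
finger_force: 0.0
```

```bash
python3 -c "
from h import *
track2(4);s=bot.observe();print(s['force'],s['grip_width'],s['finger_force'])"
```

```text
t 42.85 y -0.0022 v 0.0002 raw [-0.0022 -0.0022 -0.0022 -0.0022] 8880 pos [ 0.4987 -0.2653  0.23  ] rot [-3.1407e+00  3.0000e-04  1.3223e+00] q7 0.36
[ 0.46828758  0.24165363 -0.54862376] 0.06848041388915774 0.0
```

Released, and the spindle is still. Rising clear.

play_rows(
  plan=[
    [[0,0,-0.1],[0,0,0],-0.6],
    [[0,0,-0.3],[0,0,0],-0.6],
    [[0,0,-0.5],[0,0,0],-0.6],
    [[0,0,-0.7],[0,0,0],-0.6],
    [[0,0,-0.7],[0,0,0],-0.6],
    [[0,0,-0.7],[0,0,0],-0.6],
    [[0,0,-0.7],[0,0,0],-0.6],
    [[0,0,-0.4],[0,0,0],-0.6],
    [[0,0,-0.1],[0,0,0],-0.6],
    [[0,0,0],[0,0,0],-0.6],
  ],
)

```text
clock: 44.15
position: [0.4988, -0.2652, 0.3348]
tool_rot: [-3.14, 0.0, 1.322]
force: [0.7, 0.2, -0.8]
grip_width: 0.0686
finger_force: 0.0
```

```bash
python3 - <<'E'
from h import *
f=grab_frame("scene"); P=cloud(f); n=np.hypot(P[:,0]-.499,P[:,1]+.265)
Q=P[(n<.17)&(P[:,2]>.245)&(P[:,2]<.266)&(n>.08)]; print("tote tops",rect(Q),np.percentile(Q[:,2],[10,90]))
for _ in range(3):
    S=cloud(grab_frame("scene"),regions_of("spindle","scene")[0]["mask"]); print(S.mean(0).round(4))
print(bot.observe()["position"],bot.observe()["force"]); print(bot.job_done())
E
```

```text
tote tops (array([ 497.3, -264.4]), array([253.2,  70.3]), 76.2951431274414) [0.24824101 0.26139984]
[ 0.5353 -0.2608  0.1636]
[ 0.5317 -0.2613  0.1638]
[ 0.5349 -0.2615  0.1629]
[ 0.4987894  -0.26532663  0.33484817] [0.82774295 0.09624167 0.43034493]
the job is handed in; nothing more can be done
None
```

I set the tote down on the wire shelf about 1 mm off centre and square to it by the camera fit, let go with the spindle still at about −2 mm from the middle, and handed the job in at about 44 s of the 67 s; no verdict came back.

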